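# Index the flange drilling jig to its next hole

## Task

Three of the eight bolt holes of the flange are drilled: index the jig on by one hole, anticlockwise seen from above, with the fingertips. Press the red plunger in to free the table, gently push the black handle round, and let the plunger spring back up into the very next hole so that the table is locked there. Do not turn past that hole or backwards, do not grip or force the handle, table or plunger, leave the loose things on the bench where they lie, and come away clear of the jig.

Things in the scene. Friction and masses are not known exactly. Their poses are not given: they have to be found in the camera images.
- jig: Drill jig, bolted down: yellow base plate 310 x 310 mm, round yellow casting (diameter 308) under a flat steel index ring, top 52 mm above the bench. Origin on the vertical turning axis at bench level, z up. At its +x side a yellow column with a drill bush reaches over the flange, 142 mm high. Seen from the axis the plunger starts at 157.5 degrees anticlockwise from +x and must end at 202.5.
- table_part (a joint): Turning part: grey faceplate, silvery flange (diameter 185, top at 106 mm), clamp bolt up to 143 mm, index arm. Angle in rad, 0 in the present hole, growing anticlockwise seen from above; next hole at 0.785. Locked (0.01 play) while the plunger is up in a hole; else it turns with an even friction of 0.3 N m (some 3 to 8 N at the handle) and stays where left.
- plunger_part (a joint): How far in m the plunger is pressed down: 0 up, 0.014 at its stop. Spring: 6 N at the top, 11 N at the stop. The table is free beyond 0.010 (press 0.013 to be sure). Let go between holes, it rides under the ring and stays down at about 0.009 until the table is pushed on to the next hole; there it springs up to 0 by itself and locks.
- plunger_top (a point): Centre of the top face of the red mushroom-headed plunger (diameter 32 mm, head 9 mm thick) on the index arm, 125 mm from the turning axis, 104 mm above the bench when up. It is pressed straight down and goes round with the table.
- handle_top (a point): Centre of the top of the upright flat-sided black handle (25 mm along the tangent, 36 mm radially), 130 mm above the bench, on the yellow block of the index arm (block top at 78 mm). It stands 44.5 mm ahead of the plunger, anticlockwise along the tangent: 32 mm from the plunger's centre to the handle's flat side. Pushed on from the plunger's side it turns the table anticlockwise.
- next_hole (a point): The pocket in the index ring to which the plunger must be brought: one of eight dark holes of diameter 17 mm with brass rims, 45 degrees apart on a circular slot of radius 125 mm about the turning axis, on the ring's top; this one lies 45 degrees anticlockwise of the plunger's present hole.
- oil: Loose yellow plastic oil bottle with a red cap, diameter 56, height 150 mm; origin at the centre of its underside. Leave alone.
- nipple: Loose steel pipe nipple (short tube) standing upright, diameter 48, height 100 mm; origin at the centre of its underside. Leave alone.
- spanner: Loose steel spanner, 200 mm long, lying flat; origin on its underside near the middle. Leave alone.
- flange: Loose small finished flange lying flat, diameter 105, thickness 16 mm, four bolt holes; origin at the centre of its underside. Leave alone.

How it is judged:
On the way, in this order (a step that is already met when the one before it is completed fails the run):
1. the plunger is pressed in with the table still in its first hole (value of joint plunger_part above 0.01 m and value of joint table_part below 0.1 rad), for 0.05 s.
2. the table is being turned on, between the two holes (value of joint table_part between 0.25 and 0.7 rad and value of joint plunger_part above 0.005 m), for 0.05 s.
3. the plunger has sprung up in the next hole (value of joint table_part between 0.755 and 0.815 rad and value of joint plunger_part below 0.002 m), for 0.2 s.
At the end, for the whole second after the job is handed in: The table stands still in the next hole (0.785 rad, within 0.03) with the plunger fully up (within 2 mm of its top position) (all of step 3 and velocity of joint table_part between -0.05 and 0.05 rad/s); the robot touches nothing.
It fails at once if the table was turned past the next hole (value of joint table_part above 0.87 rad).
It fails at once if the table was turned backwards (value of joint table_part below -0.1 rad).
It fails at once if the turning part (handle, table, plunger) was gripped or forced (over 38 N) (contact force between the fingers and table_part above 38 N).
It fails at once if a loose thing on the bench was pushed or lifted by more than 15 mm (distance of any of oil, nipple, spanner, flange from where it was at the start of the episode above 0.015 m).
It also fails if it takes over 48 s, if anything falls off the work surface, if the arm or the gripper's body presses on something with over 40 N, if the wrist force passes 120 N, or if a joint passes its speed limit or range.

## Robot

A 6-joint arm with a two-finger parallel gripper is mounted at the origin on the work surface. World frame = base frame: x ahead of the robot, y to its left, z up, the work surface at z = 0. Lengths are in m, angles in rad, forces in N, time in s.
With the tool pointing down it reaches from about 0.275 to 0.725 m from the base axis. Payload 5.6 kg.
Tool frame: the origin (TCP) lies at the very end of the fingers, on their centre line; the grasp point (between the pads) lies 19 mm behind it; z points along the fingers, y is the direction in which the jaws open and shut (so a half turn about z gives the same grasp; the last joint's range is limited). The gripper opens to 85 mm and grips with 20 to 120 N. Pads are 22 mm wide; open, the fingers measure 114 mm over their backs; the gripper's body (76 mm by 85 mm) begins 54 mm behind the grasp point. The pads swing forward as they close: fully open they stand 13 mm farther back than shut.
Start: joints at [-1.005, 0.255, 0.108, 0, -1.424, -0.285], TCP at [0.152, -0.528, 0.231] pointing down, gripper open.
Joint ranges: [-2.95, 2.95], [-1.21, 1.97], [-1.09, 1.5], [-2.87, 1.71], [-2.94, -0.07], [-3.05, 3.05]. Speed limits (rad/s): [2.57, 2.57, 3.14, 3.14, 3.14, 3.14].

## Interface

Orientations are given as a unit quaternion [x, y, z, w].
In Python, from rig import r gives the robot as it stands. The module is installed in compiled form; this text tells all that it offers.
- The arm moves only by the shell command python3 -m handwheel 'ROWS' [OPENING] [FORCE]. ROWS is a JSON object of lists of equal length, an entry for each row: "dp": the shift along the tool's x, y, z in units of 40 mm (1.0 is 40 mm), a list of three; "turn": the turn, a rotation vector about the tool's x, y, z in units of 6 degrees (1.0 is 6 degrees), a list of three. In form: {"dp": [[x, y, z], ...], "turn": [[wx, wy, wz], ...]}. A call has exactly 8 rows; each row is the pose to reach, as a shift and turn from the pose commanded when the call began, along the tool's axes at that moment; what a row does not reach only later rows make up. A row lasts 1/10 s, in which the tool goes at most 50 mm and 8.59 degrees, less where a joint would pass 70% of its speed; a pose out of reach is approached as far as the arm can. A call with a gripper value outside its range is refused whole. OPENING is the closure, from -1 (fully open) to 1 (shut), so that 0 is half open, set as the call begins (- or left out, the last holds). The fingers move at their own pace and stop on an object; FORCE is the grip in N (left out, the last holds). Time passes only in rows, so rows that repeat a pose let the fingers close, or fill a call up. It gives the time, the measured TCP pose, the force and the opening at its end, in the units of the state.
- r.read_state(): the state, without advancing time (a new reading comes with each control period).
- r.grab_frame(name): name is "scene" or "top" or "wrist"; returns the picture (420x560x3 uint8, red, green, blue); there is no depth.
- r.camera_info(name): a dict with "mtx" (3x3 intrinsics, pixels), "R" (3x3) and "t" (3): a world point X has camera coordinates R X + t. Camera axes: x right, y down, z forward; pixel columns grow to the right and rows downward; lengths in m; the calibration is good to about 2 mm. A picture is of the moment at which its call begins: read the wrist's pose just before it. camera_info takes no time and is no camera call; for the wrist camera it gives the pose at the moment of the call.
- r.hand_in(): hands the job in, once; it reports no verdict.
The state is a dict: "time_s": time; "qpos": joint angles; "joint_velocities": joint speeds; "joint_torque": joint torques, N m; "tool_pos": TCP position; "tool_rot": TCP orientation; "contact_force": force on the tool from outside, world axes, zero at the start; "torque": the same for the moment, N m; "opening": finger opening in m.
Only numpy, scipy, OpenCV 4.12 (cv2) and the standard library are available. Lean on these libraries where they do the work, as an engineer would, in place of code of your own. Each camera call takes 0.05 s, during which the arm holds its last target.

## Working session

There is one attempt and no reset: what is moved stays moved. The work goes in short steps, Python scripts to look and compute and a shell command to move; the robot and the scene stay as the last step left them, time stands still between calls to the robot, and variables do not carry over. Pictures are saved under pics/ and viewed, and the job is handed in when it is done.

```bash
mkdir -p pics; ls; python3 - <<'E'
from rig import r
import cv2,numpy as np
s=r.read_state(); print({k:np.round(v,4).tolist() for k,v in s.items()})
for n in ["scene","top","wrist"]:
    c=r.camera_info(n); print(n,np.round(c["mtx"],1).tolist(),np.round(c["R"],3).tolist(),np.round(c["t"],3).tolist())
    cv2.imwrite(f"pics/{n}0.png",r.grab_frame(n)[:,:,::-1])
E
```

```text
pics
{'time_s': 0.0, 'qpos': [-1.0054, 0.2557, 0.107, -0.0005, -1.4239, -0.2846], 'joint_velocities': [0.0005, 0.0016, -0.0005, -0.0002, -0.001, -0.0005], 'joint_torque': [-0.0001, -38.6633, 23.7941, 5.3653, -0.0059, 0.0], 'tool_pos': [0.1523, -0.528, 0.2304], 'tool_rot': [-0.1399, 0.9902, 0.0009, -0.0001], 'contact_force': [-0.2783, 0.4133, 0.2565], 'torque': [0.0423, -0.0122, -0.0367], 'opening': 0.0854}
scene [[504.0, 0.0, 280.3], [0.0, 504.0, 205.1], [0.0, 0.0, 1.0]] [[-0.199, 0.98, 0.02], [0.579, 0.134, -0.805], [-0.791, -0.148, -0.594]] [0.1, -0.245, 1.599]
top [[389.6, 0.0, 275.5], [0.0, 389.6, 205.6], [0.0, 0.0, 1.0]] [[0.006, -1.0, -0.009], [-0.983, -0.005, -0.185], [0.185, 0.01, -0.983]] [0.015, 0.566, 0.696]
wrist [[377.4, 0.0, 285.7], [0.0, 377.4, 212.9], [0.0, 0.0, 1.0]] [[-0.276, 0.961, 0.002], [0.928, 0.266, 0.263], [0.252, 0.074, -0.965]] [0.548, -0.035, 0.378]
```

View pics/top0.png

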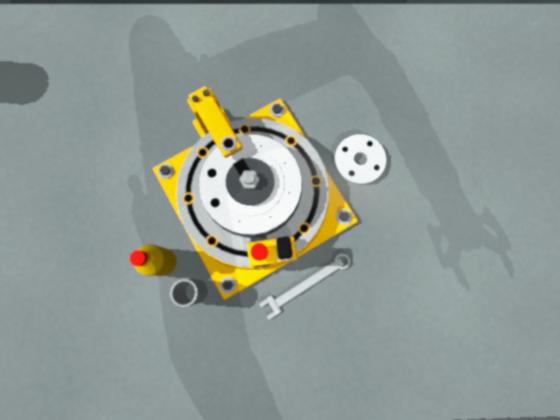

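View pics/scene0.png

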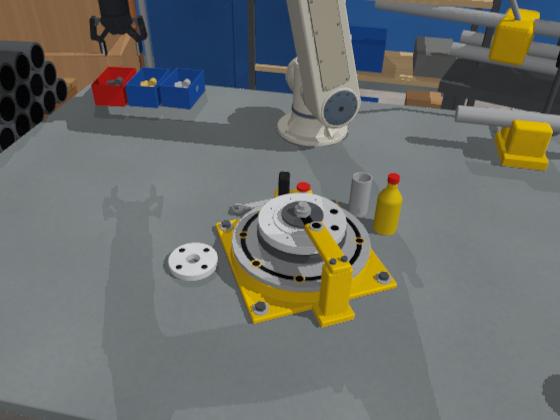

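View pics/wrist0.png

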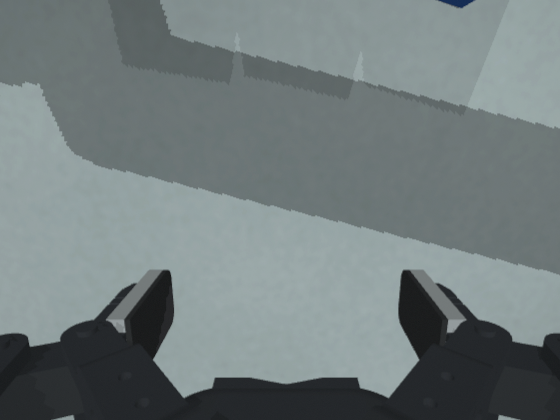

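Top view: the axis is near (249,185), the red plunger at (260,252), the black handle at (285,247). The next hole is the brass-rimmed one at about (304,228). The oil bottle is at (140,258), the nipple at (184,293) and the spanner runs from (270,308) to (342,262). The scene view agrees.

```bash
cat > h.py <<'E'
from rig import r
import cv2,numpy as np
def ray(n,u,v,z,c=None):
    c=c or r.camera_info(n); R=np.array(c["R"]);t=np.array(c["t"])
    d=R.T@np.linalg.inv(c["mtx"])@np.array([u,v,1.]); o=-R.T@t
    return o+d*(z-o[2])/d[2]
def proj(n,X,c=None):
    c=c or r.camera_info(n); p=np.array(c["mtx"])@(np.array(c["R"])@np.array(X)+c["t"]); return p[:2]/p[2]
def blobs(m,amin=20):
    k,l,s,ce=cv2.connectedComponentsWithStats(m.astype(np.uint8))
    return [(s[i,4],np.round(ce[i],1).tolist(),s[i,:4].tolist()) for i in range(1,k) if s[i,4]>=amin]
E
python3 - <<'E'
from h import *
im=cv2.imread("pics/top0.png"); hsv=cv2.cvtColor(im,cv2.COLOR_BGR2HSV); H,S,V=cv2.split(hsv)
print("red",blobs(((H<6)|(H>174))&(S>150)&(V>90)))
yy,xx=np.mgrid[:420,:560]
print("black",blobs((V<60)&(abs(xx-250)<100)&(abs(yy-190)<110)))
print("brass",[b for b in blobs((H>10)&(H<25)&(S>90)&(V>100)&(abs(xx-250)<75)&(abs(yy-185)<75),5)])
print("white",blobs((S<25)&(V>200)&(abs(xx-250)<60)&(abs(yy-185)<60),100))
big=cv2.resize(im[80:330,120:400],None,fx=2.8,fy=2.4,interpolation=cv2.INTER_CUBIC);cv2.imwrite("pics/topz.png",big)
im=cv2.imread("pics/scene0.png"); hsv=cv2.cvtColor(im,cv2.COLOR_BGR2HSV); H,S,V=cv2.split(hsv)
print("sred",blobs(((H<6)|(H>174))&(S>150)&(V>90)))
yy,xx=np.mgrid[:420,:560]
print("sblack",blobs((V<60)&(abs(xx-284)<15)&(abs(yy-185)<20)))
E
```

```text
red [(np.int32(183), [259.0, 251.5], [252, 244, 15, 16]), (np.int32(194), [137.5, 257.8], [130, 251, 17, 14])]
black [(np.int32(29), [244.4, 128.7], [242, 126, 6, 6]), (np.int32(122), [266.3, 130.7], [251, 127, 34, 11]), (np.int32(53), [228.1, 142.8], [224, 139, 9, 8]), (np.int32(25), [209.8, 144.4], [207, 142, 7, 6]), (np.int32(38), [301.8, 151.5], [296, 145, 12, 15]), (np.int32(21), [202.0, 152.0], [200, 150, 5, 5]), (np.int32(118), [191.5, 173.6], [187, 158, 13, 33]), (np.int32(137), [240.8, 166.2], [234, 159, 15, 16]), (np.int32(36), [211.2, 172.7], [208, 170, 7, 7]), (np.int32(135), [313.1, 206.1], [306, 188, 12, 35]), (np.int32(24), [188.0, 197.7], [186, 195, 5, 6]), (np.int32(38), [214.8, 202.2], [212, 199, 7, 7]), (np.int32(126), [196.2, 220.9], [188, 205, 20, 32]), (np.int32(30), [303.6, 227.6], [301, 225, 6, 6]), (np.int32(27), [296.7, 235.4], [294, 232, 6, 8]), (np.int32(251), [284.0, 247.4], [278, 237, 14, 21]), (np.int32(27), [211.3, 240.4], [209, 238, 6, 6]), (np.int32(111), [231.3, 250.0], [217, 244, 30, 12]), (np.int32(34), [227.3, 284.9], [224, 283, 8, 5])]
brass [(n
[... 626 characters left out ...]
nt32(464), [308.6, 242.1], [288, 217, 37, 43]), (np.int32(72), [303.6, 227.7], [298, 222, 12, 12]), (np.int32(162), [202.4, 252.1], [188, 234, 31, 26]), (np.int32(86), [211.4, 240.4], [206, 235, 13, 12]), (np.int32(281), [266.8, 248.8], [247, 238, 32, 22]), (np.int32(12), [247.3, 252.8], [247, 248, 2, 10])]
white [(np.int32(232), [294.3, 136.3], [271, 126, 39, 28]), (np.int32(5129), [251.7, 189.3], [198, 135, 103, 99]), (np.int32(128), [236.7, 240.1], [229, 235, 19, 10])]
sred [(np.int32(1122), [111.2, 86.1], [92, 67, 44, 39]), (np.int32(110), [393.2, 178.1], [388, 173, 12, 11]), (np.int32(104), [302.9, 186.4], [297, 182, 13, 10])]
sblack [(np.int32(225), [283.5, 182.6], [278, 172, 12, 23])]
```

View pics/topz.png

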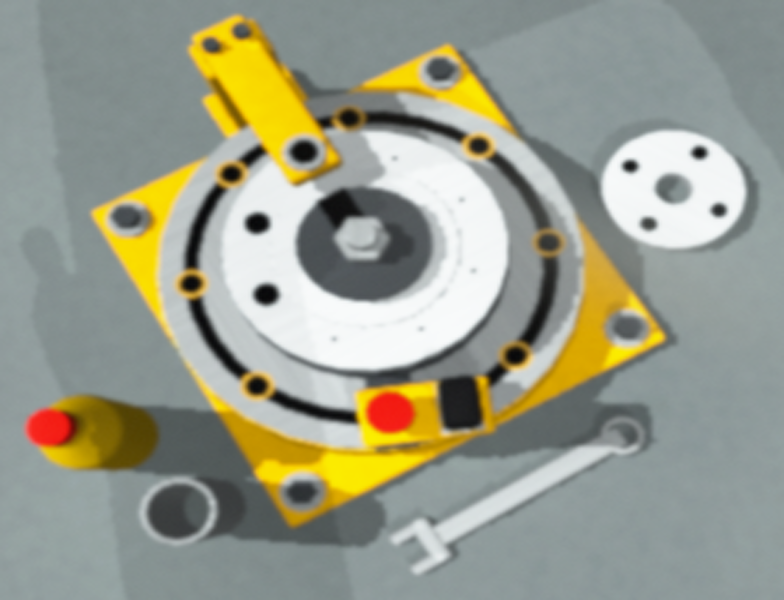

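The zoomed view shows seven brass-rimmed holes clearly; the eighth is under the plunger. Next I fit the axis from the holes and cross-check the plunger.

```bash
python3 - <<'E'
from h import *
P=np.array([ray("top",u,v,.052)[:2] for u,v in [(303.6,227.7),(315.5,180.5),(290.4,140.6),(243.6,128.8),(202,152.1),(188.1,197.9),(211.4,240.4)]])
A=np.c_[2*P,np.ones(7)]; s=np.linalg.lstsq(A,(P**2).sum(1),rcond=None)[0]; c=s[:2]; print("axis",c,"R",np.sqrt(s[2]+c@c))
print("angles",np.degrees(np.arctan2(*(P-c).T[::-1])).round(1), np.linalg.norm(P-c,axis=1).round(4))
p=ray("top",259.0,251.5,.104)[:2]; h=ray("top",284,247.2,.130)[:2]
for n,q in (("pl",p),("hd",h)): print(n,q,np.linalg.norm(q-c),np.degrees(np.arctan2(*(q-c)[::-1])))
print("dist",np.linalg.norm(p-h))
print("scene pl",ray("scene",302.9,186.4,.104),"scene handle pred px",proj("scene",[*h,.13]))
print("oil",ray("top",137.5,257.8,.150),"nip",ray("top",184,292,.1),"span",ray("top",270,308,.005),ray("top",342,262,.005))
E
```

```text
axis [0.59814302 0.06450837] R 0.12484935455528606
angles [-126.8  -81.8  -37.     8.6   53.2   98.3  143.2] [0.1249 0.125  0.1244 0.1252 0.125  0.1245 0.125 ]
pl [0.47409484 0.04619974] 0.12539201152860585 -171.60416647156796
hd [0.47977153 0.00276596] 0.13350630615068035 -152.45351426376948
dist 0.043803180537501346
scene pl [0.48418381 0.04662486 0.104     ] scene handle pred px [284.64770752 173.3575823 ]
oil [0.45950995 0.24222454 0.15      ] nip [0.40380966 0.17530309 0.1       ] span [0.37128571 0.0282374  0.005     ] [ 0.46109017 -0.11431079  0.005     ]
```

Everything agrees: fitted radius 124.8 mm, 45° spacing, and the plunger at -171.7° and 125.4 mm. I'll shut the gripper and travel high towards the plunger, with tool x along the push tangent (heading -81.7°).

```bash
python3 -m handwheel '{"dp":[[-0.72,0.71,0],[-1.45,1.42,0],[-2.17,2.13,0],[-2.9,2.84,0],[-3.62,3.55,0],[-4.35,4.26,0],[-5.07,4.97,0],[-5.8,5.68,0]],"turn":[[0,0,-0.85],[0,0,-1.7],[0,0,-2.55],[0,0,-3.4],[0,0,-4.25],[0,0,-5.1],[0,0,-5.95],[0,0,-6.8]]}' 1 20
cat >> h.py <<'E'
from scipy.spatial.transform import Rotation as Ro
C=np.array([0.5981,0.0645]); A0=np.radians(-171.7)
def fr(phi):
    a=A0+phi; return np.array([np.cos(a),np.sin(a)]),np.array([-np.sin(a),np.cos(a)])
def goal(phi,back=None,z=0,off=None,rad=0.125):
    "TCP goal when table at phi: off = tangential offset from the plunger centre"
    er,et=fr(phi); return np.r_[C+rad*er+off*et,z], A0+phi+np.pi/2
def rows(goals,s=None):
    s=s or r.read_state(); R=Ro.from_quat(s["tool_rot"]); p=np.array(s["tool_pos"])
    for X,hd in goals:
        d=R.inv().apply(X-p)/.04
        x=np.array([np.cos(hd),np.sin(hd),0]);z=np.array([0,0,-1.]);T=Ro.from_matrix(np.c_[x,np.cross(z,x),z])
        print(np.round(d,3).tolist(),np.round(np.degrees((R.inv()*T).as_rotvec())/6,2).tolist())
E
python3 - <<'E'
from h import *
print(r.read_state()["qpos"]); rows([goal(0,z=.17,off=.008)])
E
```

```text
time_s: 0.95
tool_pos: [0.3126, -0.2443, 0.2312]
tool_rot: [-0.478, 0.878, 0.0, 0.0]
contact_force: [0.9, -0.4, 0.1]
opening: 0.0
[-2.63661857e-01 -5.43627443e-02 -2.42048447e-01 -1.74130356e-04
 -1.38301931e+00 -3.10707252e-01]
[-8.148, 0.422, 1.532] [-0.0, 0.0, -6.87]
```

```bash
python3 -m handwheel '{"dp":[[-1.02,0.05,0.1],[-2.04,0.1,0.3],[-3.06,0.16,0.5],[-4.07,0.21,0.7],[-5.1,0.26,0.9],[-6.11,0.32,1.1],[-7.13,0.37,1.3],[-8.15,0.42,1.5]],"turn":[[0,0,-0.86],[0,0,-1.72],[0,0,-2.58],[0,0,-3.44],[0,0,-4.3],[0,0,-5.16],[0,0,-6.02],[0,0,-6.87]]}'
python3 - <<'E'
from h import *
s=r.read_state(); print(s["qpos"].__class__,np.round(s["qpos"],3),s["tool_pos"]); rows([goal(0,z=.17,off=.008),goal(0,z=.104,off=.008),goal(0,z=.091,off=.008)],s)
for n in ["top","wrist","scene"]:
    c=r.camera_info(n); cv2.imwrite(f"pics/{n}1.png",r.grab_frame(n)[:,:,::-1])
    print(n,[proj(n,X,c).round(0).tolist() for X in ([.4744,.0465,.104],[.4808,.0025,.13],s["tool_pos"])])
E
```

```text
time_s: 1.75
tool_pos: [0.4768, 0.038, 0.1708]
tool_rot: [0.757, -0.654, -0.0, 0.0]
contact_force: [0.1, -0.6, 1.2]
opening: 0.0002
<class 'numpy.ndarray'> [ 0.408  0.142 -0.19  -0.    -1.239 -0.263] [0.47676172 0.03804947 0.17084971]
[-0.016, 0.028, 0.021] [0.0, 0.0, 0.01]
[-0.016, 0.028, 1.671] [0.0, 0.0, 0.01]
[-0.016, 0.027, 1.996] [0.0, 0.0, 0.01]
top [[259.0, 251.0], [284.0, 247.0], [262.0, 247.0]]
wrist [[291.0, 236.0], [293.0, 166.0], [291.0, 269.0]]
scene [[304.0, 184.0], [284.0, 174.0], [301.0, 159.0]]
```

View pics/wrist1.png

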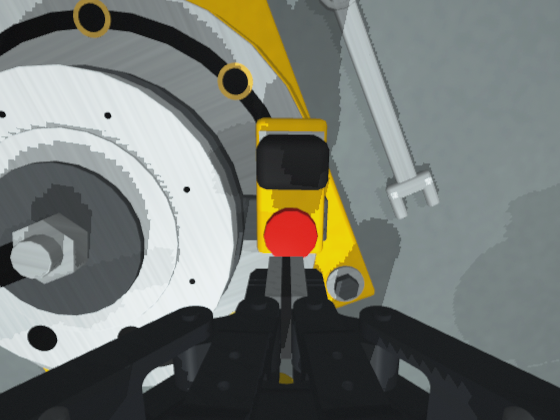

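View pics/scene1.png

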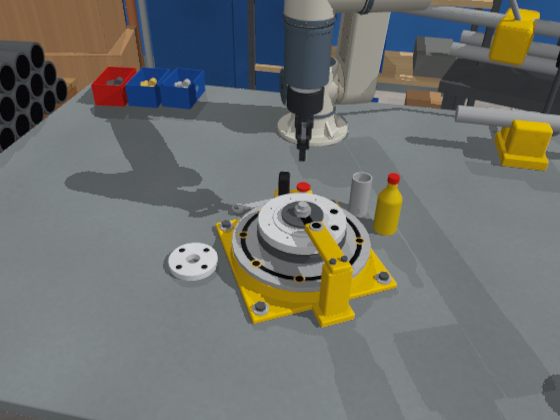

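The wrist view matches the predictions within 4 px: plunger at (290,232), handle top (293,162), next hole (235,81), fingertips about (285,262). Next I descend to just above the plunger.

```bash
python3 -m handwheel '{"dp":[[0,0,0.3],[0,0,0.6],[0,0,0.9],[0,0,1.2],[0,0,1.4],[0,0,1.55],[0,0,1.65],[0,0,1.7]],"turn":[[0,0,0],[0,0,0],[0,0,0],[0,0,0],[0,0,0],[0,0,0],[0,0,0],[0,0,0]]}'
python3 -m handwheel '{"dp":[[0,0,0.04],[0,0,0.08],[0,0,0.1],[0,0,0.12],[0,0,0.14],[0,0,0.15],[0,0,0.15],[0,0,0.15]],"turn":[[0,0,0],[0,0,0],[0,0,0],[0,0,0],[0,0,0],[0,0,0],[0,0,0],[0,0,0]]}'
```

```text
time_s: 2.7
tool_pos: [0.4763, 0.0361, 0.1035]
tool_rot: [0.755, -0.655, 0.0, 0.0]
contact_force: [-3.3, 0.2, 6.3]
opening: 0.0
time_s: 3.5
tool_pos: [0.4764, 0.0361, 0.0983]
tool_rot: [0.755, -0.655, 0.0, 0.0]
contact_force: [-3.5, -1.2, 7.8]
opening: -0.0001
```

```bash
python3 -m handwheel '{"dp":[[0,0,0.03],[0,0,0.06],[0,0,0.09],[0,0,0.12],[0,0,0.14],[0,0,0.16],[0,0,0.17],[0,0,0.17]],"turn":[[0,0,0],[0,0,0],[0,0,0],[0,0,0],[0,0,0],[0,0,0],[0,0,0],[0,0,0]]}'
```

```text
time_s: 4.3
tool_pos: [0.4764, 0.0361, 0.0918]
tool_rot: [0.755, -0.655, 0.0, -0.0]
contact_force: [-4.7, -0.1, 8.3]
opening: 0.0001
```

Plunger depth is now about 12 mm. I'll press about 0.8 mm more while sliding to the handle face, then follow the arc.

```bash
python3 - <<'E'
from h import *
rows([goal(0,z=.0908,off=.012),goal(0,z=.0908,off=.016),goal(0,z=.0908,off=.021)]+[goal(f,z=.0908,off=.021) for f in (.03,.06,.09,.12,.15)])
E
```

```text
[0.037, 0.013, 0.026] [-0.01, -0.0, -0.03]
[0.137, 0.012, 0.026] [-0.01, -0.0, -0.03]
[0.262, 0.012, 0.026] [-0.01, -0.0, -0.03]
[0.356, -0.005, 0.026] [-0.01, -0.01, -0.31]
[0.449, -0.026, 0.026] [-0.01, -0.01, -0.6]
[0.541, -0.049, 0.026] [-0.01, -0.01, -0.89]
[0.632, -0.074, 0.026] [-0.01, -0.01, -1.17]
[0.723, -0.103, 0.026] [-0.01, -0.01, -1.46]
```

```bash
python3 -m handwheel '{"dp":[[0,0,0.025],[0.05,0.01,0.025],[0.15,0.01,0.025],[0.25,0.01,0.025],[0.35,0,0.025],[0.45,-0.03,0.025],[0.54,-0.05,0.025],[0.63,-0.07,0.025]],"turn":[[0,0,0],[0,0,0],[0,0,0],[0,0,0],[0,0,-0.3],[0,0,-0.6],[0,0,-0.9],[0,0,-1.17]]}'
python3 - <<'E'
from h import *
s=r.read_state()
cv2.imwrite("pics/wrist2.png",r.grab_frame("wrist")[:,:,::-1]);cv2.imwrite("pics/top2.png",r.grab_frame("top")[80:330,120:400,::-1])
rows([goal(f,z=.0908,off=.021) for f in (.15,.19,.23,.27,.3,.33,.36,.39)],s)
E
```

```text
time_s: 5.1
tool_pos: [0.4843, 0.0123, 0.0915]
tool_rot: [0.795, -0.607, 0.001, -0.002]
contact_force: [-1.7, 2.9, 9.3]
opening: -0.0003
[0.103, 0.022, 0.018] [-0.04, -0.0, -0.28]
[0.227, -0.005, 0.018] [-0.04, -0.0, -0.66]
[0.349, -0.037, 0.018] [-0.04, -0.0, -1.04]
[0.471, -0.074, 0.019] [-0.04, -0.0, -1.42]
[0.56, -0.105, 0.019] [-0.04, -0.0, -1.71]
[0.649, -0.139, 0.019] [-0.04, -0.01, -1.99]
[0.737, -0.175, 0.019] [-0.04, -0.01, -2.28]
[0.824, -0.214, 0.019] [-0.04, -0.01, -2.57]
```

View pics/wrist2.png

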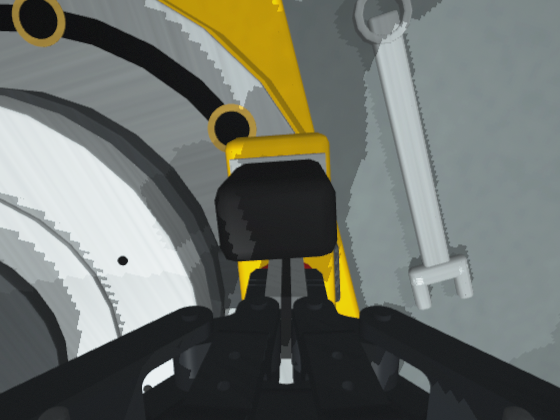

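View pics/top2.png

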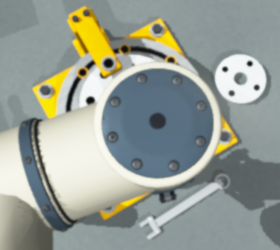

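The wrist view shows the handle (centre about (277,210)) squarely ahead of the fingertips, with the next hole at (232,128). I'll check the angle from the handle's far top edge, about (278,163).

```bash
cat >> h.py <<'E'
def phi_edge(u,v):
    q=ray("wrist",u,v,.13)[:2]-C; rr=np.linalg.norm(q)
    # far top edge at tangential 0.057 from plunger line: angle in rotating frame = asin(.057/rr)
    return (np.arctan2(q[1],q[0])-np.arcsin(.057/rr)-A0+np.pi)%(2*np.pi)-np.pi, rr
E
python3 - <<'E'
from h import *
print(phi_edge(278,163),phi_edge(278,170))
E
```

```text
(np.float64(0.23782675765705807), np.float64(0.14149305721254032)) (np.float64(0.22289122740048173), np.float64(0.14050883974844586))
```

```bash
python3 -m handwheel '{"dp":[[0.09,0.02,0.02],[0.18,0.01,0.02],[0.27,-0.01,0.02],[0.35,-0.04,0.02],[0.43,-0.06,0.02],[0.5,-0.08,0.02],[0.56,-0.1,0.02],[0.56,-0.1,0.02]],"turn":[[0,0,-0.28],[0,0,-0.5],[0,0,-0.8],[0,0,-1.04],[0,0,-1.3],[0,0,-1.5],[0,0,-1.7],[0,0,-1.7]]}'
python3 - <<'E'
from h import *
s=r.read_state()
cv2.imwrite("pics/wrist3.png",r.grab_frame("wrist")[:,:,::-1])
er,et=fr(0); q=np.array(s["tool_pos"])[:2]-C; print(np.linalg.norm(q),np.arctan2(*q[::-1])-A0)
E
```

```text
time_s: 6.0
tool_pos: [0.4957, -0.0083, 0.0914]
tool_rot: [0.845, -0.534, 0.003, -0.002]
contact_force: [0.2, 1.0, 9.4]
opening: -0.0002
0.12562980451989988 0.47276689303977326
```

View pics/wrist3.png

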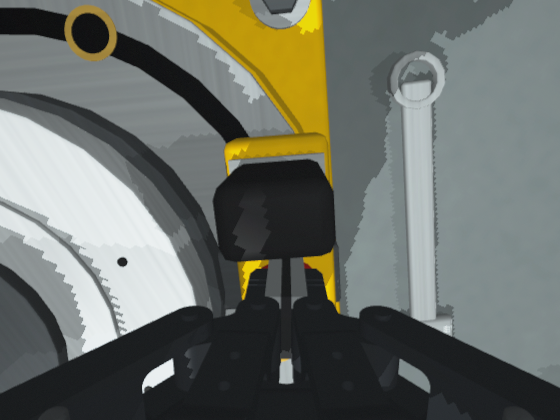

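The handle has the same place in the view, (275,212), so the table is turning with the fingertips. Angle check next.

```bash
python3 - <<'E'
from h import *
print(phi_edge(275,163))
im=cv2.imread("pics/wrist3.png"); hsv=cv2.cvtColor(im,cv2.COLOR_BGR2HSV); H,S,V=cv2.split(hsv)
print("red",blobs(((H<6)|(H>174))&(S>120)&(V>60),5))
# yellow block far top edge z=.078
for u,v in ((232,140),(318,134)): 
    q=ray("wrist",u,v,.078)[:2]-C; print(np.linalg.norm(q),np.arctan2(*q[::-1])-A0)
rows([goal(f,z=.114,off=.016) for f in (.3,)]+[goal(f,z=.114,off=.021) for f in (.3,.35,.40,.45)])
E
```

```text
(np.float64(0.41997870089678546), np.float64(0.141207550881946))
red [(np.int32(24), [306.2, 266.3], [304, 263, 7, 6]), (np.int32(14), [265.0, 267.0], [262, 265, 6, 4])]
0.1264448971315404 0.9314900701682558
0.1571438666741458 0.8118189794734052
[-0.139, 0.027, -0.564] [-0.07, -0.02, -0.02]
[-0.014, 0.027, -0.564] [-0.07, -0.02, -0.02]
[0.141, -0.003, -0.563] [-0.07, -0.03, -0.49]
[0.295, -0.042, -0.562] [-0.07, -0.03, -0.97]
[0.447, -0.087, -0.562] [-0.07, -0.03, -1.45]
```

```bash
python3 - <<'E'
from h import *
s=r.read_state(); R=Ro.from_quat(s["tool_rot"])
for u,v in ((306,263),(265,265),(310,268),(262,268)):
    print((R.inv().apply(ray("wrist",u,v,.0914)-s["tool_pos"])*1e3).round(1))
print("tip px",proj("wrist",s["tool_pos"]), "handle face", (R.inv().apply(ray("wrist",275,163,.13)-s["tool_pos"])*1e3).round(1))
E
```

```text
[4.9 8.4 0. ]
[ 3.9 -8.3  0.1]
[ 2.7 10.  -0. ]
[ 2.6 -9.5  0.1]
tip px [285.34935623 274.10221395] handle face [ 50.5  -2.7 -38.4]
```

The plunger rim shows the plunger centre about 9 mm behind the TCP. So friction on the plunger carried the table, and phi ≈ 0.40 (the handle edge gives 0.42). Next I lift above the plunger's travel to z = 0.114 and close up to the handle face.

```bash
python3 -m handwheel '{"dp":[[0,0,-0.15],[0,0,-0.35],[0,0,-0.57],[0,0,-0.57],[0.05,0,-0.57],[0.1,0,-0.57],[0.15,0,-0.57],[0.18,0,-0.57]],"turn":[[0,0,0],[0,0,0],[0,0,0],[0,0,0],[0,0,0],[0,0,0],[0,0,0],[0,0,0]]}'
python3 - <<'E'
from h import *
s=r.read_state();c=r.camera_info("wrist")
im=np.ascontiguousarray(r.grab_frame("wrist")[:,:,::-1]);cv2.imwrite("pics/wrist4.png",im)
q=np.array(s["tool_pos"])[:2]-C; print(np.linalg.norm(q),np.arctan2(*q[::-1])-A0)
hsv=cv2.cvtColor(im,cv2.COLOR_BGR2HSV); H,S,V=cv2.split(hsv)
print("red",blobs(((H<6)|(H>174))&(S>120)&(V>60),5))
E
```

```text
time_s: 6.85
tool_pos: [0.4954, -0.0155, 0.1111]
tool_rot: [0.845, -0.535, -0.0, 0.0]
contact_force: [1.0, 0.6, -0.5]
opening: 0.0002
0.1302107642450681 0.5171775264731053
red [(np.int32(49), [263.4, 265.8], [257, 261, 12, 8])]
```

View pics/wrist4.png

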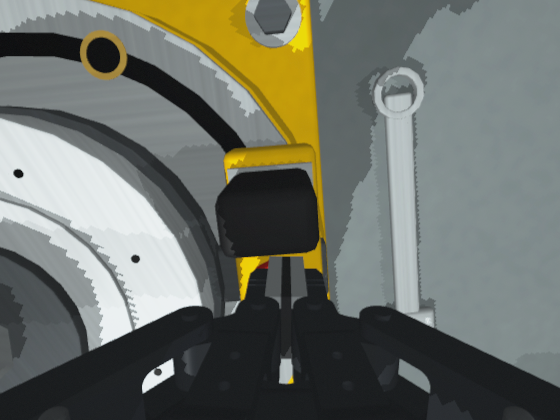

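The fingers hang free (force about 0), with the handle at (267,212) ahead of them. Compute the arc with z at 0.115.

```bash
python3 - <<'E'
from h import *
s=r.read_state(); R=Ro.from_quat(s["tool_rot"])
print(phi_edge(267,170)); print((R.inv().apply(ray("wrist",267,170,.13)-s["tool_pos"])*1e3).round(1))
rows([goal(f,z=.115,off=.021) for f in (.38,.40,.42,.45,.48,.51,.54,.57)],s)
E
```

```text
(np.float64(0.4334018398088437), np.float64(0.14198811278304896))
[ 45.6  -5.9 -18.8]
[0.069, -0.104, -0.095] [0.01, 0.0, -0.79]
[0.13, -0.121, -0.095] [0.01, 0.0, -0.98]
[0.191, -0.138, -0.095] [0.01, 0.0, -1.18]
[0.281, -0.167, -0.095] [0.01, 0.0, -1.46]
[0.371, -0.198, -0.095] [0.01, 0.0, -1.75]
[0.46, -0.232, -0.095] [0.01, 0.0, -2.03]
[0.548, -0.268, -0.095] [0.01, 0.0, -2.32]
[0.634, -0.308, -0.096] [0.01, 0.0, -2.61]
```

```bash
python3 -m handwheel '{"dp":[[0,-0.05,-0.1],[0.02,-0.1,-0.1],[0.07,-0.1,-0.1],[0.13,-0.12,-0.1],[0.19,-0.14,-0.1],[0.28,-0.17,-0.1],[0.37,-0.2,-0.1],[0.46,-0.23,-0.1]],"turn":[[0,0,-0.4],[0,0,-0.7],[0,0,-0.8],[0,0,-1],[0,0,-1.2],[0,0,-1.46],[0,0,-1.75],[0,0,-2]]}'
python3 - <<'E'
from h import *
s=r.read_state()
im=np.ascontiguousarray(r.grab_frame("wrist")[:,:,::-1]);cv2.imwrite("pics/wrist5.png",im)
q=np.array(s["tool_pos"])[:2]-C; print(np.linalg.norm(q),np.arctan2(*q[::-1])-A0)
er,et=fr(.5); print("force along tangent",s["contact_force"][:2]@et)
rows([goal(f,z=.115,off=.021) for f in (.51,.54,.57,.60,.63,.66,.69,.72)],s)
E
```

```text
time_s: 7.7
tool_pos: [0.5104, -0.0274, 0.1152]
tool_rot: [0.896, -0.443, -0.002, -0.0]
contact_force: [-5.0, 5.4, 4.4]
opening: 0.0001
0.12701060894673424 0.6640337989087275
force along tangent -7.320714380640605
[0.038, -0.013, 0.005] [0.01, 0.03, -0.02]
[0.131, -0.03, 0.005] [0.01, 0.03, -0.31]
[0.224, -0.05, 0.005] [0.01, 0.03, -0.59]
[0.316, -0.073, 0.005] [0.01, 0.03, -0.88]
[0.408, -0.099, 0.004] [0.01, 0.03, -1.17]
[0.499, -0.127, 0.004] [0.01, 0.03, -1.45]
[0.588, -0.158, 0.004] [0.01, 0.03, -1.74]
[0.677, -0.192, 0.003] [0.01, 0.03, -2.03]
```

View pics/wrist5.png

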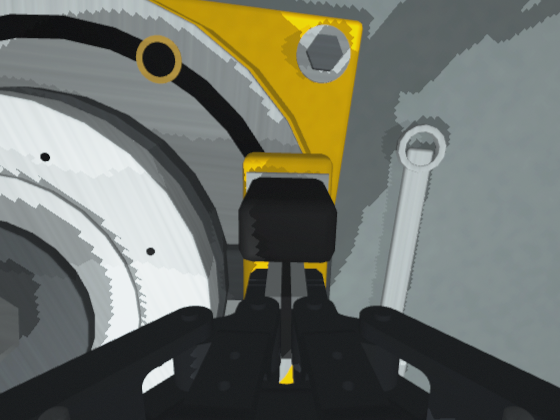

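Handle contact is established (push about 7 N, handle squarely ahead at (288,220)), phi ≈ 0.50. I continue along the arc to about 0.65.

```bash
python3 -m handwheel '{"dp":[[0.06,-0.02,0],[0.12,-0.03,0],[0.18,-0.04,0],[0.24,-0.05,0],[0.3,-0.07,0],[0.36,-0.08,0],[0.42,-0.1,0],[0.47,-0.12,0]],"turn":[[0,0,-0.1],[0,0,-0.3],[0,0,-0.45],[0,0,-0.64],[0,0,-0.83],[0,0,-1],[0,0,-1.2],[0,0,-1.4]]}'
python3 - <<'E'
from h import *
s=r.read_state()
im=np.ascontiguousarray(r.grab_frame("wrist")[:,:,::-1]);cv2.imwrite("pics/wrist6.png",im)
q=np.array(s["tool_pos"])[:2]-C; print(np.linalg.norm(q),np.arctan2(*q[::-1])-A0)
er,et=fr(.65); print("force along tangent",s["contact_force"][:2]@et)
rows([goal(f,z=.115,off=.021) for f in (.64,.66,.68,.70,.72,.74,.76,.785)],s)
E
```

```text
time_s: 8.55
tool_pos: [0.5254, -0.0398, 0.1151]
tool_rot: [0.926, -0.377, -0.002, 0.0]
contact_force: [-6.6, 2.8, 5.0]
opening: 0.0
0.12718734715258673 0.8170540318225306
force along tangent -6.634827397765142
[-0.035, -0.005, 0.004] [0.02, 0.03, 0.13]
[0.028, -0.016, 0.003] [0.02, 0.03, -0.06]
[0.09, -0.027, 0.003] [0.02, 0.03, -0.25]
[0.152, -0.04, 0.003] [0.02, 0.03, -0.44]
[0.214, -0.054, 0.003] [0.02, 0.03, -0.63]
[0.275, -0.069, 0.003] [0.02, 0.03, -0.83]
[0.336, -0.086, 0.002] [0.02, 0.03, -1.02]
[0.413, -0.108, 0.002] [0.02, 0.03, -1.26]
```

View pics/wrist6.png

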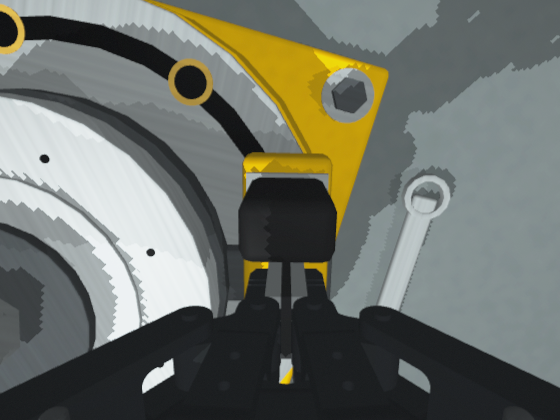

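Still steady, phi ≈ 0.65. Going slower now, to about 0.73.

```bash
python3 -m handwheel '{"dp":[[0.03,-0.01,0],[0.06,-0.02,0],[0.09,-0.03,0],[0.12,-0.035,0],[0.15,-0.04,0],[0.18,-0.045,0],[0.21,-0.05,0],[0.24,-0.06,0]],"turn":[[0,0,-0.1],[0,0,-0.2],[0,0,-0.3],[0,0,-0.4],[0,0,-0.5],[0,0,-0.6],[0,0,-0.65],[0,0,-0.72]]}'
python3 - <<'E'
from h import *
s=r.read_state()
q=np.array(s["tool_pos"])[:2]-C; print("phi est",np.arctan2(*q[::-1])-A0-np.arcsin(.021/np.linalg.norm(q)))
er,et=fr(.73); print("force along tangent",s["contact_force"][:2]@et)
rows([goal(f,z=.115,off=.021) for f in (.74,.75,.76,.77,.78,.79)],s)
E
```

```text
time_s: 9.4
tool_pos: [0.5335, -0.0449, 0.1149]
tool_rot: [0.94, -0.342, -0.002, 0.001]
contact_force: [-5.9, 1.9, 3.5]
opening: 0.0001
phi est 0.7267326318469608
force along tangent -5.794985728416898
[0.041, -0.015, -0.002] [0.02, 0.03, -0.11]
[0.073, -0.021, -0.002] [0.02, 0.03, -0.21]
[0.104, -0.027, -0.002] [0.02, 0.03, -0.3]
[0.135, -0.034, -0.002] [0.02, 0.03, -0.4]
[0.166, -0.04, -0.002] [0.02, 0.03, -0.5]
[0.197, -0.047, -0.002] [0.02, 0.03, -0.59]
```

```bash
python3 -m handwheel '{"dp":[[0.015,-0.005,0],[0.03,-0.01,0],[0.045,-0.015,0],[0.06,-0.02,0],[0.075,-0.02,0],[0.09,-0.025,0],[0.1,-0.025,0],[0.11,-0.03,0]],"turn":[[0,0,-0.05],[0,0,-0.1],[0,0,-0.15],[0,0,-0.2],[0,0,-0.24],[0,0,-0.28],[0,0,-0.3],[0,0,-0.32]]}'
python3 - <<'E'
from h import *
s=r.read_state()
q=np.array(s["tool_pos"])[:2]-C; print("phi est",np.arctan2(*q[::-1])-A0-np.arcsin(.021/np.linalg.norm(q)))
er,et=fr(.76); print("force along tangent",s["contact_force"][:2]@et)
im=np.ascontiguousarray(r.grab_frame("wrist")[:,:,::-1]);cv2.imwrite("pics/wrist7.png",im)
cv2.imwrite("pics/scene7.png",cv2.resize(r.grab_frame("scene")[130:300,180:420,::-1],None,fx=3,fy=3,interpolation=cv2.INTER_CUBIC))
E
```

```text
time_s: 10.2
tool_pos: [0.5374, -0.0471, 0.1149]
tool_rot: [0.945, -0.326, -0.002, 0.001]
contact_force: [-6.9, 1.5, 4.3]
opening: 0.0
phi est 0.7619287556719225
force along tangent -6.346108874621703
```

View pics/scene7.png

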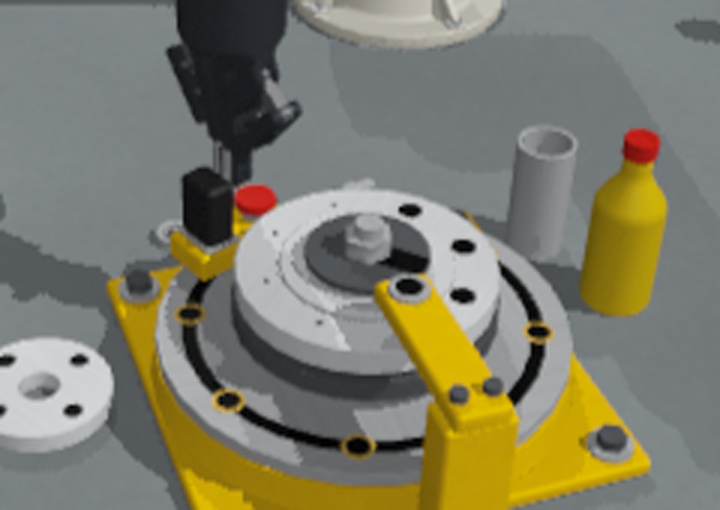

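The scene view shows the plunger (crop (256,200)) behind the fingers, the handle ahead at (207,205), and nothing loose disturbed. I continue creeping with force checks.

```bash
python3 -m handwheel '{"dp":[[0.01,-0.002,0],[0.02,-0.005,0],[0.03,-0.007,0],[0.04,-0.01,0],[0.045,-0.01,0],[0.05,-0.01,0],[0.05,-0.01,0],[0.05,-0.01,0]],"turn":[[0,0,-0.03],[0,0,-0.06],[0,0,-0.09],[0,0,-0.12],[0,0,-0.13],[0,0,-0.14],[0,0,-0.14],[0,0,-0.14]]}'
cat > chk.py <<'E'
from h import *
s=r.read_state()
q=np.array(s["tool_pos"])[:2]-C; print("phi est",np.arctan2(*q[::-1])-A0-np.arcsin(.021/np.linalg.norm(q)))
er,et=fr(.785); print("force along tangent",s["contact_force"][:2]@et)
im=np.ascontiguousarray(r.grab_frame("scene")[:,:,::-1])
hsv=cv2.cvtColor(im,cv2.COLOR_BGR2HSV); H,S,V=cv2.split(hsv)
b=[x for x in blobs(((H<6)|(H>174))&(S>150)&(V>90)) if 240<x[1][0]<330]; print(b)
for z in (.095,.104):
    X=np.r_[C+.125*fr(.785)[0],z]; print("expected px at z",z,proj("scene",X).round(1))
E
python3 chk.py
```

```text
time_s: 11.1
tool_pos: [0.5394, -0.0481, 0.1149]
tool_rot: [0.948, -0.319, -0.002, 0.001]
contact_force: [-5.9, 1.0, 3.8]
opening: 0.0
phi est 0.7789191008823823
force along tangent -5.27252285093154
[(np.int32(105), [263.9, 196.4], [257, 192, 14, 10])]
expected px at z 0.095 [263.8 194.6]
expected px at z 0.104 [263.8 191.3]
```

```bash
python3 -m handwheel '{"dp":[[0.01,-0.002,0],[0.02,-0.004,0],[0.03,-0.006,0],[0.03,-0.006,0],[0.03,-0.006,0],[0.03,-0.006,0],[0.03,-0.006,0],[0.03,-0.006,0]],"turn":[[0,0,-0.03],[0,0,-0.06],[0,0,-0.09],[0,0,-0.09],[0,0,-0.09],[0,0,-0.09],[0,0,-0.09],[0,0,-0.09]]}'
python3 chk.py
```

```text
time_s: 11.95
tool_pos: [0.5425, -0.0482, 0.1153]
tool_rot: [0.949, -0.314, -0.0, -0.0]
contact_force: [-2.2, 0.3, -1.7]
opening: 0.0003
phi est 0.7995842808265945
force along tangent -1.9241023386741654
[(np.int32(89), [263.8, 194.2], [257, 189, 13, 10])]
expected px at z 0.095 [263.8 194.6]
expected px at z 0.104 [263.8 191.3]
```

The push force dropped and the red head rose (v 196.4 → 194.2), which suggests it has locked. I back off the handle slightly and rise, then verify.

```bash
python3 -m handwheel '{"dp":[[-0.03,0,0],[-0.07,0,0],[-0.1,0,-0.1],[-0.1,0,-0.3],[-0.1,0,-0.6],[-0.1,0,-1],[-0.1,0,-1.4],[-0.1,0,-1.4]],"turn":[[0,0,0],[0,0,0],[0,0,0],[0,0,0],[0,0,0],[0,0,0],[0,0,0],[0,0,0]]}'
python3 chk.py
python3 - <<'E'
from h import *
im=np.ascontiguousarray(r.grab_frame("wrist")[:,:,::-1]);cv2.imwrite("pics/wrist8.png",im)
cv2.imwrite("pics/scene8.png",cv2.resize(r.grab_frame("scene")[130:300,180:420,::-1],None,fx=3,fy=3,interpolation=cv2.INTER_CUBIC))
hsv=cv2.cvtColor(im,cv2.COLOR_BGR2HSV); H,S,V=cv2.split(hsv)
b=blobs(((H<6)|(H>174))&(S>120)&(V>60)); print(b)
E
```

```text
time_s: 12.8
tool_pos: [0.5412, -0.046, 0.1751]
tool_rot: [0.949, -0.314, 0.003, -0.001]
contact_force: [-0.8, -0.5, -0.6]
opening: -0.0
phi est 0.7811143799277283
force along tangent -0.31731905925247833
[(np.int32(110), [262.9, 193.7], [256, 189, 14, 10])]
expected px at z 0.095 [263.8 194.6]
expected px at z 0.104 [263.8 191.3]
[(np.int32(1301), [291.3, 246.5], [265, 229, 51, 40])]
```

View pics/wrist8.png

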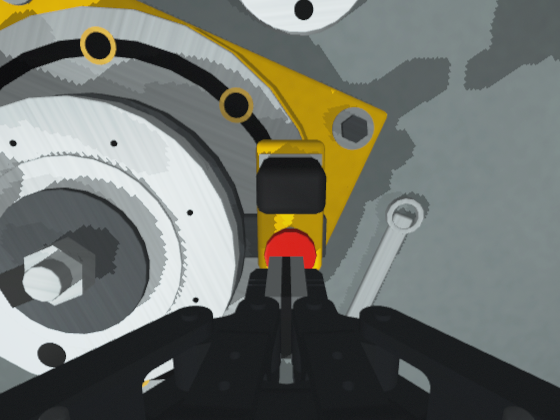

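View pics/scene8.png

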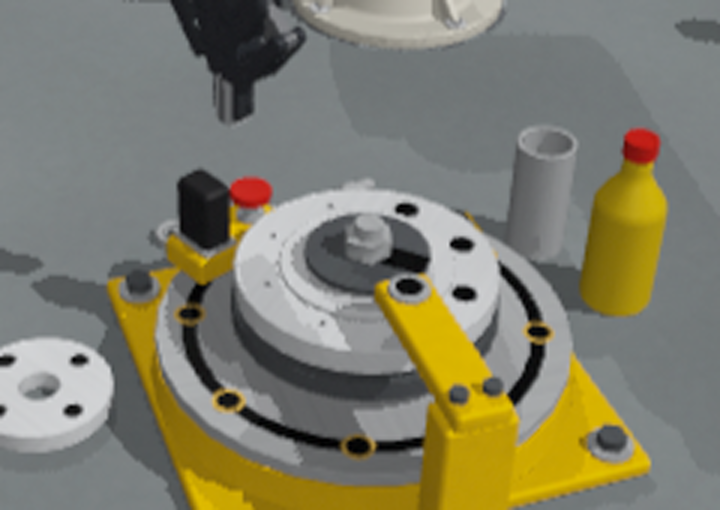

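The plunger now stands visibly up with its stem showing under the head (crop (250,191), before (256,200)). I retreat so the top view can confirm.

```bash
python3 -m handwheel '{"dp":[[0,0,-0.6],[0,0.3,-1.2],[0.1,1,-1.6],[0.2,2,-1.6],[0.3,3,-1.6],[0.4,4,-1.6],[0.5,5,-1.6],[0.6,5.8,-1.6]],"turn":[[0,0,0],[0,0,0],[0,0,0],[0,0,0],[0,0,0],[0,0,0],[0,0,0],[0,0,0]]}'
python3 -m handwheel '{"dp":[[0,0.5,0],[0,1,0],[0,1.5,0],[0,2,0],[0,2,0],[0,2,0],[0,2,0],[0,2,0]],"turn":[[0,0,0],[0,0,0],[0,0,0],[0,0,0],[0,0,0],[0,0,0],[0,0,0],[0,0,0]]}'
python3 - <<'E'
from h import *
im=np.ascontiguousarray(r.grab_frame("top")[:,:,::-1]);cv2.imwrite("pics/top9.png",im)
cv2.imwrite("pics/top9z.png",cv2.resize(im[80:330,120:400],None,fx=2.8,fy=2.4,interpolation=cv2.INTER_CUBIC))
hsv=cv2.cvtColor(im,cv2.COLOR_BGR2HSV); H,S,V=cv2.split(hsv)
for a,c,_ in blobs(((H<6)|(H>174))&(S>150)&(V>90)):
    q=ray("top",*c,.104)[:2]-C; print(a,c,np.linalg.norm(q),((np.arctan2(*q[::-1])-A0)+np.pi)%(2*np.pi)-np.pi)
im=r.grab_frame("scene")[:,:,::-1].copy();cv2.imwrite("pics/scene9.png",im)
hsv=cv2.cvtColor(im,cv2.COLOR_BGR2HSV); H,S,V=cv2.split(hsv)
print([x[:2] for x in blobs(((H<6)|(H>174))&(S>150)&(V>90))])
E
```

```text
time_s: 13.75
tool_pos: [0.4184, -0.2477, 0.2349]
tool_rot: [0.949, -0.315, -0.001, 0.0]
contact_force: [0.6, -0.4, -0.0]
opening: -0.0002
time_s: 14.55
tool_pos: [0.3727, -0.3101, 0.2353]
tool_rot: [0.949, -0.314, -0.0, -0.0]
contact_force: [0.6, -0.7, -0.6]
opening: -0.0002
187 [305.4, 224.1] 0.12501352752656586 0.7807539448214942
194 [137.4, 257.7] 0.23741442439873586 -1.105362779678888
[(np.int32(1102), [110.8, 86.0]), (np.int32(110), [393.2, 178.1]), (np.int32(110), [262.9, 193.7])]
```

View pics/top9z.png

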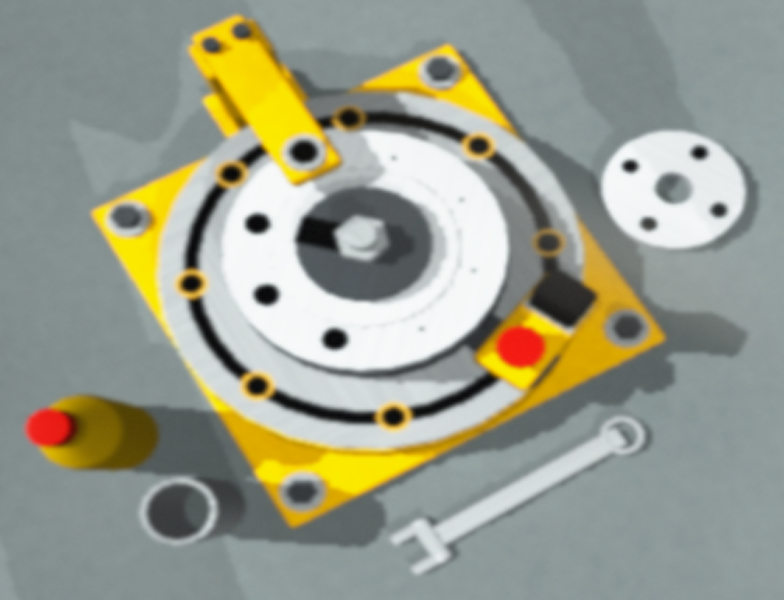

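Top view: the plunger (crop (520,346)) is at 0.781 rad and radius 125.0 mm over the next hole. The old hole at (393,416) is uncovered, and the loose things are where they were. In the scene view the plunger head sits 2.4 px off its "fully up" projection, the same offset as at the start.

```bash
python3 -c "
from rig import r
print(r.hand_in())"
```

```text
the job is handed in; nothing more can be done
None
```

I indexed the jig on by one hole and handed the job in at about 14.7 s. No verdict is reported.

**What I did:**
- I pressed the plunger about 12–13 mm down with the shut fingertips.
- The table went round to about 0.40 rad by friction of the fingertips on the plunger, not by pushing the handle.
- I then lifted clear of the plunger and pushed the handle's flat side on, with a measured 5–7 N, until the plunger sprang up.
- I backed off and retreated to TCP (0.37, -0.31, 0.235).

**Last checks:**

| Check | Result |
|---|---|
| Table angle, top view | 0.781 rad (target 0.785) |
| Plunger radius, top view | 125.0 mm |
| Plunger height, scene view | same 2.4 px offset from the "fully up" projection as at the start; resolves height to about 1–2 mm |
| Loose things | in the same place in the pictures; the oil cap is at the same pixel to 0.1 px |
| Contact force on the robot | about 0 N |

**Disagreement:** my estimate from the TCP position read 0.80 rad just as the plunger sprang up. It assumes the fingertips touch the handle, and they had already slackened off it (about 2 N). The camera value of 0.781 is the one to trust.

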